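# Show which knife and plate go into the grinder head

### The arm

A 6-joint arm with a two-finger parallel gripper is mounted at the origin on the work surface. World frame = base frame: x ahead of the robot, y to its left, z up, the work surface at z = 0. Lengths are in mm, angles in degrees, forces in N, time in s.
With the tool pointing down it reaches from about 300 to 850 mm from the base axis. Payload 4.2 kg.
Tool frame: the origin (TCP) lies on the centre line of the jaws, within the pads' length; the fingertips stand env.nose_length ahead of it and the grasp point (between the pads) lies 2 mm behind it (env.nose_length is the distance from the TCP to the fingertips, in mm); z points along the fingers, y is the direction in which the jaws open and shut (so a half turn about z gives the same grasp; the last joint's range is limited). The gripper opens to 91 mm and grips with 3 to 60 N. Pads are 32 mm wide; open, the fingers measure 118 mm over their backs; the gripper's body (76 mm by 178 mm) begins 60 mm behind the grasp point.
Start: joints at [-77.063, 18.312, 89.639, -0, 72.044, -1.146], TCP at [139.918, -557.731, 230.976] pointing down, gripper open.
Joint ranges: [-177.97, 177.97], [-48.28, 115.42], [12.27, 149.76], [-77.06, 257.06], [2.81, 150.46], [-146.56, 146.56]. Speed limits (degrees/s): [147.25, 147.25, 180, 180, 180, 180].

### API

Orientations are given as [roll, pitch, yaw] about the fixed x, y, z axes, in that order (R = Rz(yaw) Ry(pitch) Rx(roll)).
In Python, from workcell import env gives the robot as it stands. The module is installed in compiled form; this text tells all that it offers.
- The arm moves only by the tool jog_arm, never from a script. Its argument "deltas" is a list that holds one entry, the list of rows, each a list of 5 numbers: the shift along the tool's x, y, z in m, then the turn about the tool's z in degrees, then the finger opening in m, from 0 to 0.0912. A call has 1 to 20 rows; each row is the pose to reach, as a shift and turn from the pose commanded when the call began, along the tool's axes at that moment; what a row does not reach only later rows make up. A row lasts 1/12 s, in which the tool goes at most 41.7 mm and 7.16 degrees, less where a joint would pass 70% of its speed; a pose out of reach is approached as far as the arm can. A call with a gripper value outside its range is refused whole. The fingers move at their own pace and stop on an object; "grip_force" is the grip in N (left out, the last holds). Time passes only in rows, so rows that repeat a pose let the fingers close. It gives the time, the measured TCP pose, the force and the opening at its end, in the units of the state.
- env.state(): the state, without advancing time (a new reading comes with each control period).
- env.grab_frame(name): name is "scene" or "top" or "wrist"; returns the picture (420x560x3 uint8, red, green, blue); there is no depth.
- env.camera_params(name): a dict with "fx", "fy", "cx", "cy" (pixels), "xyz" and "orientation" of the camera in the world. Camera axes: x right, y down, z forward; pixel columns grow to the right and rows downward; lengths in mm; the calibration is good to about 2 mm. A picture is of the moment at which its call begins: read the wrist's pose just before it. camera_params takes no time and is no camera call; for the wrist camera it gives the pose at the moment of the call.
- env.job_done(): hands the job in, once; it reports no verdict.
Trained networks look in the newest picture that a camera, given by its name, has taken for a name from the list of things; names that differ only in an ending like _2 or _b are one class to them, and where a whole thing is asked for, a point or a joint stands for the part that bears it (a point fixed in the world has none). Each returns a list of dicts, best first, with "conf" (0 to 1); they miss things now and then, are a little off and sometimes report something else, mostly with a low value. They report only what shows in the picture. A call takes as long as a camera call. They do not tell look-alikes from the thing itself.
- env.look_for(camera, label): "xyz" ([x, y, z] in mm, in world coordinates, good to about 4 mm: the middle of the surface that is visible of it).
The state is a dict: "time_s": time; "qpos": joint angles; "qvel": joint speeds; "effort": joint torques, N m; "ee_pos": TCP position; "ee_rot": TCP orientation; "force": force on the tool from outside, world axes, zero at the start; "torque": the same for the moment, N m; "gripper_width": finger opening in mm.
Only numpy, scipy, OpenCV 4.12 (cv2) and the standard library are available. Lean on these libraries where they do the work, as an engineer would, in place of code of your own. Each camera call takes 0.05 s, during which the arm holds its last target.

### The job

Show a new colleague how to fit out the meat grinder by pointing with your fingertips: first at the four-winged knife, then at the coarse plate (the one with the few big holes), then at the open mouth of the standing grinder head where they belong. Each time bring the fingertips down to one to three centimetres above the middle of it and stay there for two full seconds; then finish with the hand raised a good hand's breadth above the mouth. Touch and move nothing at all, and do not come down over any of the other parts: pass well above them.

Things in the scene. Friction and masses are not known exactly. Their poses are not given: they have to be found in the camera images.
- knife: four-winged grinder knife (a cross), loose, plain steel, 80 mm from wing tip to wing tip; wings 16 mm wide and 11 mm high, round hub 30 mm across and 16 mm high in the middle with a dark square hole. It lies flat on the bench; origin at the centre of its underside, z up.
- plate_coarse: the coarse plate: loose round steel grinder plate, 82 mm across and 10 mm thick, with a 13 mm hole in the middle and a single ring of 6 large holes, 18 mm each. It lies flat on the bench; origin at the centre of its underside, z up.
- plate_medium: bystander, the medium plate: loose round steel grinder plate, 82 mm across and 10 mm thick, with a 13 mm hole in the middle and 22 holes of 8 mm in two rings. It lies flat on the bench; origin at the centre of its underside, z up.
- plate_fine: bystander, the fine plate: loose round steel grinder plate, 82 mm across and 10 mm thick, with a 13 mm hole in the middle and 76 tiny holes of 4 mm in four rings. It lies flat on the bench; origin at the centre of its underside, z up.
- ring_nut: bystander, ring nut: loose aluminium ring, 122 mm across over its six grip lugs, open middle 84 mm wide, 30 mm high. It lies flat on the bench; origin at the centre of its underside, z up. The knife, the three plates and the ring nut may be in any of five places on the bench.
- pusher: bystander, white plastic pusher lying on its side, 200 mm long along its own x, 48 mm thick; origin on the bench under its middle, z up.
- head_mouth (a point): centre of the open mouth of the grinder head, in the plane of its rim, 200 mm above the bench; z up. The head is fixed: an aluminium tube standing upright, mouth up, rim 106 mm outside and 90 mm inside, with the steel end of the screw visible in it, a square pin whose top lies 14 mm below the rim. A filling neck 84 mm wide at its flange (75 mm above the bench) sticks out 137 mm from the tube's axis along the point's +y, away from the loose parts.
Mind the look-alikes: they are no part of the job. What is shaped like the knife but brown is not meant. Several things look just like the part that bears head_mouth: the one meant starts nearest to the robot's base.

How it is judged (in metres and radians):
On the way, in this order (a step that is already met when the one before it is completed fails the run):
1. point at the middle of the four-winged knife and dwell (horizontal distance between the grasp point and knife below 0.02 m and z of the grasp point in the frame of knife between 0.036 and 0.086 m), for 1.5 s.
2. then point at the middle of the coarse plate and dwell (horizontal distance between the grasp point and plate_coarse below 0.02 m and z of the grasp point in the frame of plate_coarse between 0.03 and 0.08 m), for 1.5 s.
3. then point at the middle of the head's mouth from above and dwell (horizontal distance between the grasp point and head_mouth below 0.02 m and z of the grasp point in the frame of head_mouth between 0.02 and 0.07 m), for 1.5 s.
At the end, for the whole second after the job is handed in: Pointed at knife, coarse plate, mouth in order, 1.5 s each, grasp point within 20 mm of the middle and 20-70 mm above the top (fingertips reach about 19 mm past it); hand ends 90 mm or more above the mouth's rim; every loose part within 5 mm of its start (z of the grasp point in the frame of head_mouth above 0.09 m and distance of each of knife, plate_coarse, plate_medium, plate_fine, ring_nut, pusher from where it was at the start of the episode below 0.005 m); the robot touches nothing.
It fails at once if the robot touches something (contact force between any of the fingers, the arm and anything else above 0.5 N).
It fails at once if a loose part is moved (more than 5 mm) or lifted (distance of any of knife, plate_coarse, plate_medium, plate_fine, ring_nut, pusher from where it was at the start of the episode above 0.005 m).
It fails at once if the hand comes down over another part (grasp point within 30 mm of its middle and less than 60 mm above its top) ((horizontal distance between the grasp point and plate_medium below 0.03 m and z of the grasp point in the frame of plate_medium below 0.07 m) or (horizontal distance between the grasp point and plate_fine below 0.03 m and z of the grasp point in the frame of plate_fine below 0.07 m) or (horizontal distance between the grasp point and ring_nut below 0.03 m and z of the grasp point in the frame of ring_nut below 0.09 m) or (horizontal distance between the grasp point and pusher below 0.03 m and z of the grasp point in the frame of pusher below 0.108 m)).
It also fails if it takes over 64 s, if anything falls off the work surface, if the arm or the gripper's body presses on something with over 40 N, if the wrist force passes 120 N, or if a joint passes its speed limit or range.

## Working session

There is one attempt and no reset: what is moved stays moved. The work goes in short steps, Python scripts to look and compute and a tool call to move; the robot and the scene stay as the last step left them, time stands still between calls to the robot, and variables do not carry over. Pictures are saved under pics/ and viewed, and the job is handed in when it is done.

Besides the shell and the picture viewer there is one more tool, called by a JSON object that holds its "api" and its "payload". jog_arm: Moves the arm, as the interface text tells. Its arguments: {"type":"object","properties":{"deltas":{"type":"array"},"grip_force":{"type":"number"}},"required":["deltas"]}

```bash
mkdir -p pics; python3 - <<'E'
from workcell import env
import cv2
s=env.state(); print(s['time_s'],s['ee_pos'],s['ee_rot'],s['gripper_width'],env.nose_length)
for n in ['scene','top']:
    im=env.grab_frame(n); cv2.imwrite(f'pics/{n}0.png',im[:,:,::-1])
    print(n,env.camera_params(n))
    for l in ['knife','plate_coarse','plate_medium','plate_fine','ring_nut','pusher','head_mouth']:
        print(l,[(round(d['conf'],2),[round(v) for v in d['xyz']]) for d in env.look_for(n,l)])
print(env.state()['time_s'])
E
```

```text
0.0 [ 139.81045392 -557.25782419  230.112286  ] [-1.79898236e+02 -1.90345178e-03  1.40822658e+01] 91.36795919273267 17.0
scene {'fx': 384.59934465894503, 'fy': 384.59934465894503, 'cx': 282.07841955892206, 'cy': 204.71257496332558, 'xyz': array([954.59692512, 539.38111998, 819.98218235]), 'orientation': array([-140.99182402,   -0.25831213,  135.91753968])}
knife [(0.75, [630, 140, 14])]
plate_coarse [(0.66, [488, -36, 14])]
plate_medium [(0.85, [640, -58, 9])]
plate_fine [(0.67, [487, -179, 12])]
ring_nut [(0.73, [615, -186, 29])]
pusher [(0.82, [421, 107, 38])]
head_mouth [(0.93, [572, 300, 120]), (0.76, [537, 564, 113])]
top {'fx': 382.36723645170383, 'fy': 382.36723645170383, 'cx': 274.7753843073178, 'cy': 210.5177963038078, 'xyz': array([ 496.82904949,  180.77438733, 1147.67648106]), 'orientation': array([-176.88616122,   -0.92813839,  -88.49577307])}
knife [(0.79, [710, 248, 10]), (0.69, [629, 129, 14])]
plate_coarse [(0.87, [488, -38, 8])]
plate_medium []
plate_fine [(0.98, [485, -179, 11]), (0.49, [611, -192, 30])]
ring_nut [(0.75, [613, -189, 31])]
pusher [(0.55, [405, 103, 41])]
head_mouth [(0.84, [522, 548, 142]), (0.66, [552, 300, 130])]
0.8
```

View pics/top0.png

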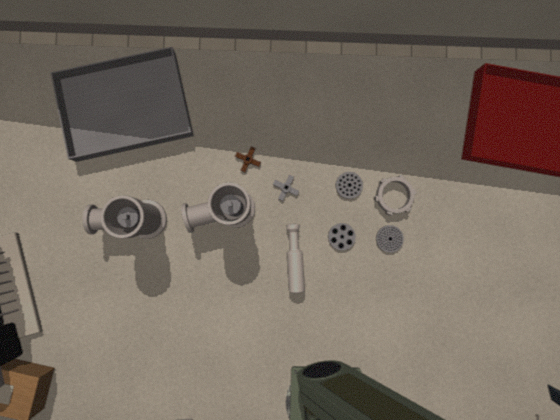

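View pics/scene0.png

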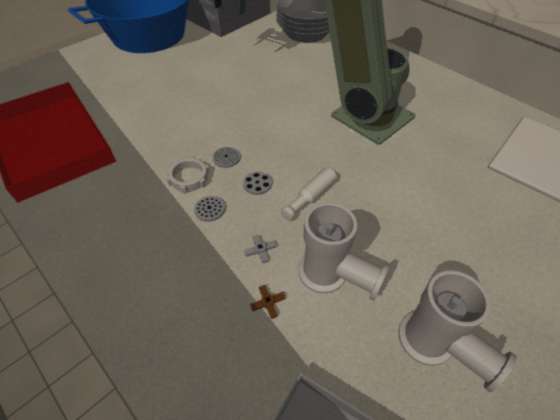

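Top view: grey knife at (286,188) and its brown look-alike at (248,160). The coarse plate (6 big holes) is at (342,237), medium at (349,185), fine at (390,239), ring nut at (394,196) and the pusher around (295,260). The two heads have their rims at (231,204) and (123,217); the first is nearer the base. I'll confirm this in enlarged crops and triangulate.

```bash
python3 - <<'E'
import cv2,numpy as np
t=cv2.imread('pics/top0.png'); s=cv2.imread('pics/scene0.png')
a=cv2.resize(t[140:260,180:420],None,fx=3.3,fy=3.3,interpolation=cv2.INTER_CUBIC); cv2.imwrite('pics/ct.png',a)
b=cv2.resize(s[140:330,160:400],None,fx=3.1,fy=3.1,interpolation=cv2.INTER_CUBIC); cv2.imwrite('pics/cs.png',b)
E
cat > h.py <<'E'
import numpy as np
from workcell import env
from scipy.spatial.transform import Rotation as Rn
def ray(cam,u,v,p=None):
    p=p or env.camera_params(cam)
    R=Rn.from_euler('xyz',p['orientation'],degrees=True).as_matrix()
    return np.array(p['xyz']),R@np.array([(u-p['cx'])/p['fx'],(v-p['cy'])/p['fy'],1])
def atz(cam,u,v,z,p=None):
    o,d=ray(cam,u,v,p); return o+d*(z-o[2])/d[2]
def proj(cam,X,p=None):
    p=p or env.camera_params(cam)
    R=Rn.from_euler('xyz',p['orientation'],degrees=True).as_matrix()
    c=R.T@(np.array(X)-p['xyz']); return np.array([p['fx']*c[0]/c[2]+p['cx'],p['fy']*c[1]/c[2]+p['cy']])
E
```

```text
(no output)
```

View pics/ct.png

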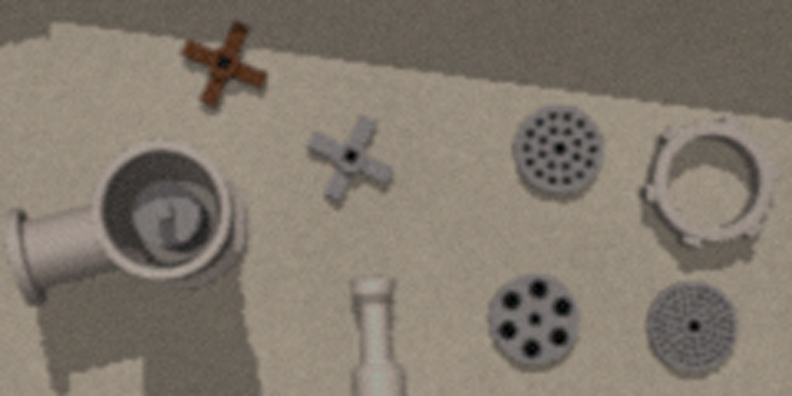

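View pics/cs.png

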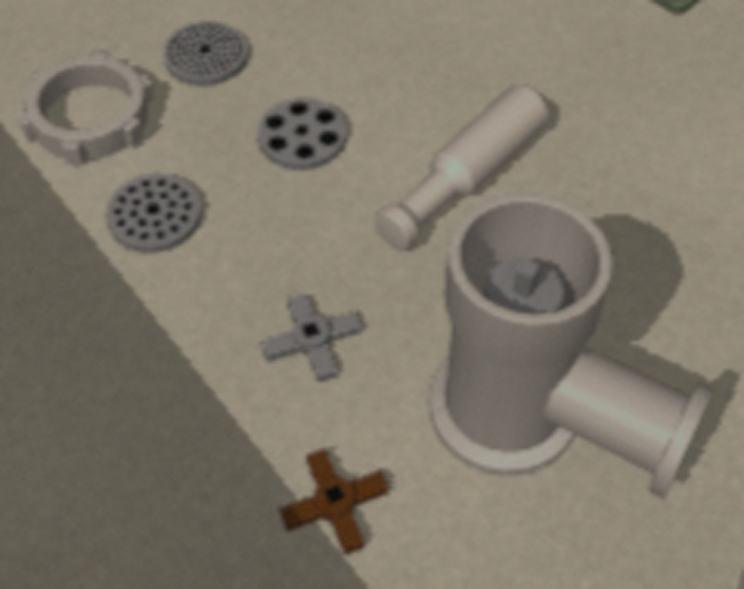

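```bash
python3 - <<'E'
from h import *
for n,a,b,z in [('knife',(350,156),(312,330),16),('coarse',(534,319),(301,130),10),('medium',(559,149),(154,209),10),('fine',(693,326),(205,49),10),('ring',(711,183),(88,97),30),('mouth',(164,210),(529,262),200),('brown',(224,63),(335,494),16)]:
    ta=(180+a[0]/3.3,140+a[1]/3.3); sb=(160+b[0]/3.1,140+b[1]/3.1)
    print(n,atz('top',*ta,z).round(),atz('scene',*sb,z).round())
# rim edges
for u in [(96,210),(232,210),(164,142),(164,279)]:
    print(atz('top',180+u[0]/3.3,140+u[1]/3.3,200).round())
s=env.state();print(s['ee_pos'],s['ee_rot'])
E
```

```text
knife [629. 132.  16.] [630. 133.  16.]
coarse [487. -38.  10.] [489. -39.  10.]
medium [641. -58.  10.] [643. -58.  10.]
fine [ 484. -182.   10.] [ 485. -183.   10.]
ring [ 612. -190.   30.] [ 614. -190.   30.]
mouth [563. 279. 200.] [569. 284. 200.]
brown [710. 248.  16.] [712. 249.  16.]
[561. 330. 200.]
[564. 228. 200.]
[614. 281. 200.]
[511. 277. 200.]
[ 139.90639818 -557.75198652  231.0059151 ] [1.79989339e+02 2.07574977e-03 1.40872803e+01]
```

Both views agree within 2 mm for the loose parts, and within 6 mm for the mouth, which I'll recheck. The target is the grey knife at (629,132), not the brown one at (711,248). The target head is the near one, with its mouth at about (566,281). I'll travel high, with fingers nearly closed and the yaw following the azimuth so the narrow side of the hand faces the head.

{"api": "jog_arm", "payload": {"deltas": [[[0.008,-0.007,-0.005,-1,0.08],[0.024,-0.021,-0.01,-3,0.06],[0.04,-0.034,-0.015,-5,0.04],[0.056,-0.048,-0.02,-7,0.02],[0.072,-0.062,-0.025,-9,0.012],[0.088,-0.076,-0.03,-12,0.012],[0.104,-0.09,-0.035,-14,0.012],[0.12,-0.104,-0.04,-16,0.012],[0.136,-0.118,-0.045,-18,0.012],[0.152,-0.132,-0.05,-20,0.012],[0.168,-0.146,-0.055,-23,0.012],[0.184,-0.16,-0.06,-25,0.012],[0.2,-0.174,-0.065,-28,0.012],[0.216,-0.188,-0.07,-30,0.012],[0.232,-0.202,-0.07,-33,0.012],[0.248,-0.216,-0.07,-35,0.012],[0.264,-0.23,-0.07,-38,0.012],[0.28,-0.243,-0.07,-40,0.012],[0.292,-0.252,-0.07,-42,0.012],[0.3,-0.258,-0.07,-44,0.012]]]}}

```text
time_s: 2.47
ee_pos: [368.7, -232.7, 301.4]
ee_rot: [180.0, -0.0, 58.3]
force: [-0.4, 0.1, -0.4]
gripper_width: 11.7
```

{"api": "jog_arm", "payload": {"deltas": [[[0.01,0.001,0,-1,0.012],[0.03,0.002,0,-3,0.012],[0.054,0.004,0,-5,0.012],[0.079,0.006,0,-7,0.012],[0.104,0.007,0,-10,0.012],[0.129,0.009,0,-12,0.012],[0.154,0.01,0,-15,0.012],[0.179,0.012,0,-17,0.012],[0.204,0.014,0,-20,0.012],[0.229,0.015,0,-22,0.012],[0.254,0.017,0,-25,0.012],[0.279,0.019,0,-27,0.012],[0.304,0.02,0,-30,0.012],[0.329,0.022,0,-33,0.012],[0.354,0.024,0,-35,0.012],[0.379,0.026,0,-37,0.012],[0.404,0.027,0,-40,0.012],[0.426,0.029,0,-42,0.012],[0.44,0.03,0,-43,0.012],[0.448,0.03,0,-44,0.012]]]}}

```text
time_s: 4.13
ee_pos: [631.2, 131.4, 300.3]
ee_rot: [-180.0, -0.0, 102.2]
force: [-0.4, 0.3, -0.2]
gripper_width: 12.0
```

```bash
python3 - <<'E'
from h import *
import cv2
s=env.state(); print(s['ee_pos'],s['ee_rot'],s['qpos'])
p=env.camera_params('wrist'); print(p)
im=env.grab_frame('wrist'); 
print(proj('wrist',[629.5,132.5,16],p),proj('wrist',[566,281,200],p))
cv2.imwrite('pics/w1.png',im[:,:,::-1])
cv2.imwrite('pics/s1.png',env.grab_frame('scene')[:,:,::-1])
E
```

```text
[631.235805   131.38902262 300.29244006] [-1.79973237e+02 -4.82015521e-03  1.02211231e+02] [ 1.07339653e+01  2.31062533e+01  7.24796941e+01  4.14809131e-03
  8.44409315e+01 -1.47766920e+00]
{'fx': 360.7294730562892, 'fy': 360.7294730562892, 'cx': 277.41003278437785, 'cy': 210.38591148915012, 'xyz': array([613.49224921, 212.28298301, 454.27892796]), 'orientation': array([1.63063809e+02, 4.36090340e-02, 1.22019991e+01])}
[276.69085306 169.80053553] [225.61386095 -31.31730435]
```

View pics/w1.png

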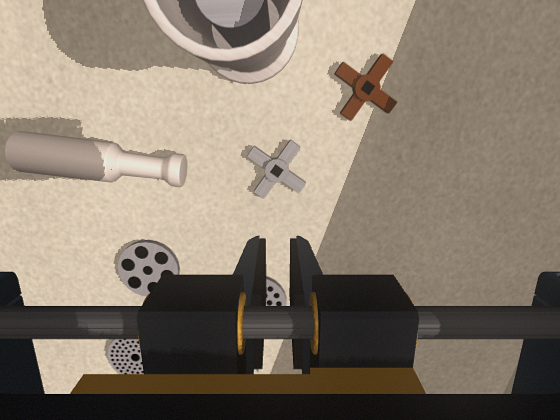

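View pics/s1.png

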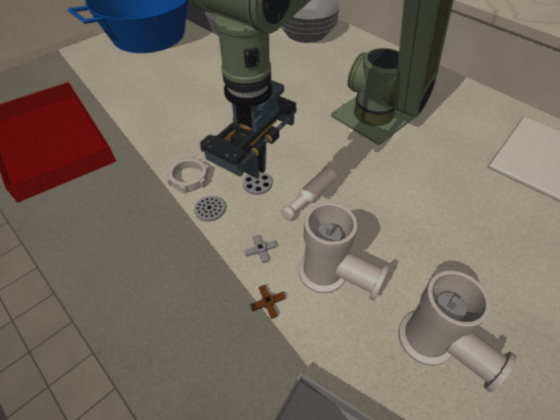

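Wrist view: the grey knife's hub is at (277,171), predicted (277,170), so it matches. The brown one is at (367,88). The head rim's lower edge is near the top of the picture, around (230,55). The wrist camera sits on the head's side of the hand, so I'll turn the hand +22° for more clearance and go down to TCP z 62.

{"api": "jog_arm", "payload": {"deltas": [[[0,0,0.004,3,0.012],[0.001,-0.001,0.014,7,0.012],[0.001,-0.001,0.028,11,0.012],[0.001,-0.001,0.043,15,0.012],[0.001,-0.001,0.058,19,0.012],[0.001,-0.001,0.073,22,0.012],[0.001,-0.001,0.088,22,0.012],[0.001,-0.001,0.103,22,0.012],[0.001,-0.001,0.118,22,0.012],[0.001,-0.001,0.133,22,0.012],[0.001,-0.001,0.148,22,0.012],[0.001,-0.001,0.163,22,0.012],[0.001,-0.001,0.178,22,0.012],[0.001,-0.001,0.192,22,0.012],[0.001,-0.001,0.205,22,0.012],[0.001,-0.001,0.217,22,0.012],[0.001,-0.001,0.226,22,0.012],[0.001,-0.001,0.233,22,0.012],[0.001,-0.001,0.237,22,0.012],[0.001,-0.001,0.238,22,0.012]]]}}

```text
time_s: 5.9
ee_pos: [628.9, 130.5, 62.4]
ee_rot: [-180.0, 0.0, 80.1]
force: [0.1, 0.7, -0.7]
gripper_width: 11.7
```

{"api": "jog_arm", "payload": {"deltas": [[[0,0,0,0,0.012],[0,0,0,0,0.012],[0,0,0,0,0.012],[0,0,0,0,0.012],[0,0,0,0,0.012],[0,0,0,0,0.012],[0,0,0,0,0.012],[0,0,0,0,0.012],[0,0,0,0,0.012],[0,0,0,0,0.012],[0,0,0,0,0.012],[0,0,0,0,0.012],[0,0,0,0,0.012],[0,0,0,0,0.012],[0,0,0,0,0.012],[0,0,0,0,0.012],[0,0,0,0,0.012],[0,0,0,0,0.012],[0,0,0,0,0.012],[0,0,0,0,0.012]]]}}

```text
time_s: 7.57
ee_pos: [629.3, 130.7, 62.9]
ee_rot: [180.0, 0.0, 80.1]
force: [-0.0, 0.1, 0.1]
gripper_width: 11.8
```

```bash
python3 - <<'E'
from h import *
import cv2
cv2.imwrite('pics/s2.png',env.grab_frame('scene')[:,:,::-1])
s=env.state(); print(s['time_s'],s['ee_pos'],s['ee_rot'])
cv2.imwrite('pics/w2.png',env.grab_frame('wrist')[:,:,::-1])
E
```

```text
7.6167 [629.24028244 130.67744081  62.89765184] [-1.79998802e+02  5.19521726e-03  8.00841001e+01]
```

View pics/s2.png

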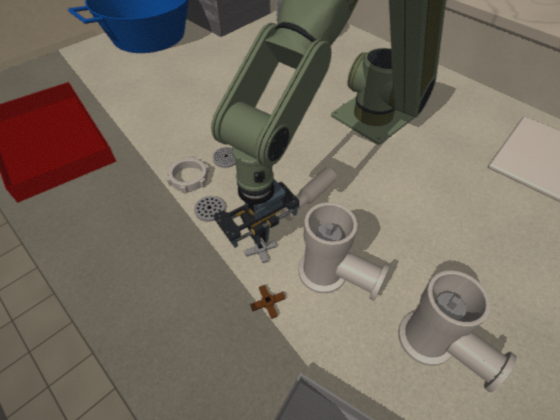

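View pics/w2.png

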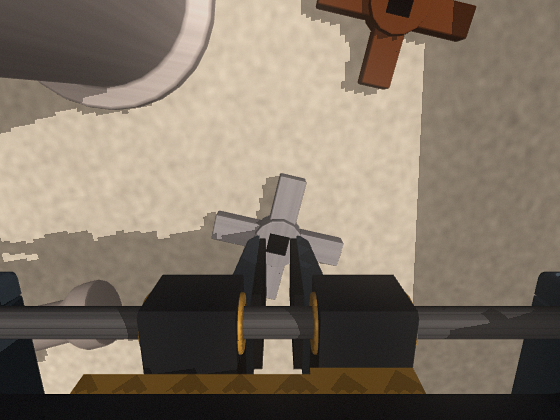

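The fingertips are over the knife hub: hub hole at (277,243) in the wrist view, between the tips. I'll hold for the rest of the two seconds, then rise.

{"api": "jog_arm", "payload": {"deltas": [[[0,0,0,0,0.012],[0,0,0,0,0.012],[0,0,0,0,0.012],[0,0,0,0,0.012],[0,0,0,0,0.012],[0,0,0,0,0.012],[0,0,0,0,0.012],[0,0,-0.005,0,0.012],[0,0,-0.015,0,0.012],[0,0,-0.03,0,0.012],[0,0,-0.045,0,0.012],[0,0,-0.06,0,0.012],[0,0,-0.075,0,0.012],[0,0,-0.09,0,0.012],[0,0,-0.105,0,0.012],[0,0,-0.12,0,0.012],[0,0,-0.132,0,0.012],[0,0,-0.141,0,0.012],[0,0,-0.147,0,0.012],[0,0,-0.15,0,0.012]]]}}

```text
time_s: 9.33
ee_pos: [629.5, 130.7, 214.3]
ee_rot: [179.9, -0.0, 80.1]
force: [-0.8, -0.1, 0.5]
gripper_width: 12.2
```

{"api": "jog_arm", "payload": {"deltas": [[[-0.005,-0.003,0,0,0.012],[-0.014,-0.008,0,0,0.012],[-0.025,-0.014,0,0,0.012],[-0.037,-0.021,0,0,0.012],[-0.049,-0.028,0,0,0.012],[-0.061,-0.035,0,0,0.012],[-0.073,-0.042,0,0,0.012],[-0.085,-0.049,0,0,0.012],[-0.097,-0.056,0,0,0.012],[-0.109,-0.063,0,0,0.012],[-0.121,-0.07,0,0,0.012],[-0.133,-0.077,0,0,0.012],[-0.145,-0.084,0,0,0.012],[-0.156,-0.09,0,0,0.012],[-0.166,-0.096,0,0,0.012],[-0.175,-0.101,0,0,0.012],[-0.183,-0.106,0,0,0.012],[-0.188,-0.109,0,0,0.012],[-0.191,-0.11,0,0,0.012],[-0.191,-0.11,0,0,0.012]]]}}

```text
time_s: 11.0
ee_pos: [487.8, -39.0, 213.0]
ee_rot: [180.0, 0.0, 80.0]
force: [0.0, 0.9, 0.2]
gripper_width: 12.3
```

```bash
python3 - <<'E'
from h import *
import cv2
s=env.state(); print(s['time_s'],s['ee_pos'],s['ee_rot'])
p=env.camera_params('wrist')
im=env.grab_frame('wrist'); print(proj('wrist',[488,-38.5,10],p))
cv2.imwrite('pics/w3.png',im[:,:,::-1])
E
```

```text
11.0 [487.84323359 -38.97206546 213.0307797 ] [1.79982416e+02 4.58615764e-03 8.00496869e+01]
[277.75878496 185.30935148]
```

View pics/w3.png

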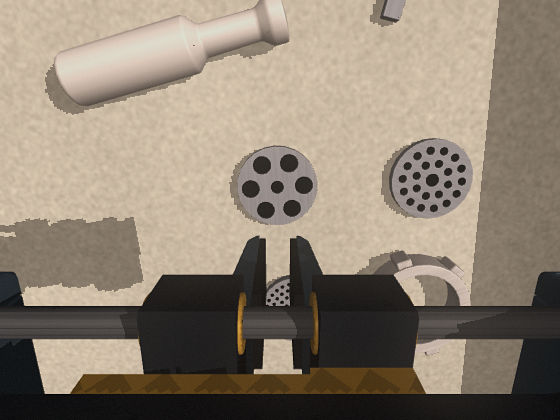

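The wrist view shows the coarse plate, six big holes, centred at (278,186), predicted (278,185). I'll go down to TCP z 54, which puts the tips about 27 mm above the plate.

{"api": "jog_arm", "payload": {"deltas": [[[0,0,0.003,0,0.012],[0,0,0.01,0,0.012],[0,0,0.02,0,0.012],[0,0,0.03,0,0.012],[0,0,0.04,0,0.012],[0,0,0.05,0,0.012],[0,0,0.06,0,0.012],[0,0,0.07,0,0.012],[0,0,0.08,0,0.012],[0,0,0.09,0,0.012],[0,0,0.1,0,0.012],[0,0,0.11,0,0.012],[0,0,0.12,0,0.012],[0,0,0.13,0,0.012],[0,0,0.138,0,0.012],[0,0,0.146,0,0.012],[0,0,0.152,0,0.012],[0,0,0.156,0,0.012],[0,0,0.158,0,0.012],[0,0,0.158,0,0.012]]]}}

```text
time_s: 12.72
ee_pos: [487.9, -38.5, 54.6]
ee_rot: [-180.0, 0.0, 80.1]
force: [-0.3, 0.3, -0.6]
gripper_width: 11.8
```

{"api": "jog_arm", "payload": {"deltas": [[[0,0,0,0,0.012],[0,0,0,0,0.012],[0,0,0,0,0.012],[0,0,0,0,0.012],[0,0,0,0,0.012],[0,0,0,0,0.012],[0,0,0,0,0.012],[0,0,0,0,0.012],[0,0,0,0,0.012],[0,0,0,0,0.012],[0,0,0,0,0.012],[0,0,0,0,0.012],[0,0,0,0,0.012],[0,0,0,0,0.012],[0,0,0,0,0.012],[0,0,0,0,0.012],[0,0,0,0,0.012],[0,0,0,0,0.012],[0,0,0,0,0.012],[0,0,0,0,0.012]]]}}

```text
time_s: 14.38
ee_pos: [488.0, -38.5, 54.9]
ee_rot: [180.0, 0.0, 80.1]
force: [-1.0, -0.0, 0.1]
gripper_width: 12.0
```

{"api": "jog_arm", "payload": {"deltas": [[[0,0,0,0,0.012],[0,0,0,0,0.012],[0,0,0,0,0.012],[0,0,0,0,0.012],[0,0,0,0,0.012],[0,0,0,0,0.012],[0,0,0,0,0.012],[0,0,-0.005,0,0.012],[0,0,-0.02,0,0.012],[0,0,-0.04,0,0.012],[0,0,-0.065,0,0.012],[0,0,-0.09,0,0.012],[0,0,-0.115,0,0.012],[0,0,-0.14,0,0.012],[0,0,-0.165,0,0.012],[0,0,-0.19,0,0.012],[0,0,-0.215,0,0.012],[0,0,-0.24,0,0.012],[0,0,-0.26,0,0.012],[0,0,-0.275,0,0.012]]]}}

```text
time_s: 16.05
ee_pos: [488.2, -38.5, 332.5]
ee_rot: [179.8, -0.0, 80.1]
force: [0.1, 0.3, -0.1]
gripper_width: 12.0
```

{"api": "jog_arm", "payload": {"deltas": [[[0.005,0,-0.002,-1,0.012],[0.016,0.001,-0.004,-3,0.012],[0.03,0.002,-0.006,-5,0.012],[0.045,0.004,-0.006,-7,0.012],[0.06,0.005,-0.006,-9,0.012],[0.075,0.006,-0.006,-11,0.012],[0.09,0.008,-0.006,-13,0.012],[0.105,0.009,-0.006,-15,0.012],[0.12,0.01,-0.006,-17,0.012],[0.135,0.012,-0.006,-19,0.012],[0.15,0.013,-0.006,-21,0.012],[0.165,0.014,-0.006,-23,0.012],[0.18,0.015,-0.006,-25,0.012],[0.195,0.017,-0.006,-27,0.012],[0.21,0.018,-0.006,-29,0.012],[0.224,0.019,-0.006,-31,0.012],[0.237,0.02,-0.006,-33,0.012],[0.248,0.021,-0.006,-35,0.012],[0.255,0.022,-0.006,-36,0.012],[0.258,0.022,-0.006,-36,0.012]]]}}

```text
time_s: 17.72
ee_pos: [554.5, 212.9, 335.7]
ee_rot: [-180.0, 0.0, 116.2]
force: [0.3, 0.0, 0.5]
gripper_width: 12.0
```

```bash
python3 - <<'E'
from h import *
import cv2
s=env.state(); print(s['time_s'],s['ee_pos'],s['ee_rot'])
p=env.camera_params('wrist')
im=env.grab_frame('wrist')[:,:,::-1].copy()
cv2.imwrite('pics/w4.png',im)
im2=im.copy()
t=np.linspace(0,2*np.pi,120)
for r in(45,53):
    pts=np.array([proj('wrist',[566+r*np.cos(a),281+r*np.sin(a),200],p) for a in t]).astype(np.int32)
    cv2.polylines(im2,[pts],True,(0,0,255),1)
cv2.imwrite('pics/w4b.png',im2)
np.save('p4.npy',p,allow_pickle=True)
E
```

```text
17.7167 [554.47318272 212.93942884 335.66860254] [-1.79992834e+02  3.85372527e-03  1.16187501e+02]
```

View pics/w4b.png

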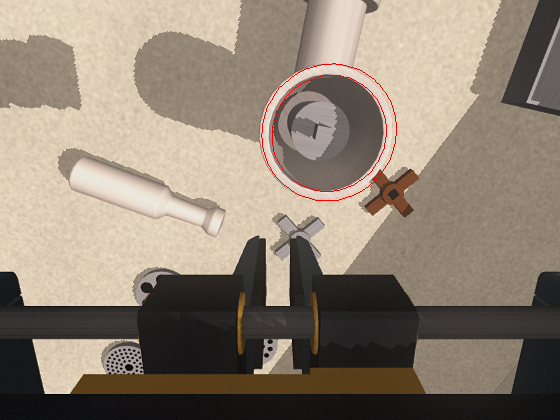

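The predicted rim circle (red, centre about (329,131)) lies on the picture's rim to within about 1–2 px, so the mouth is at (566,281,200). This is the near head, with its neck pointing away. I'll move over it, then go down to TCP z 242.

{"api": "jog_arm", "payload": {"deltas": [[[0.005,0.004,0,0,0.012],[0.015,0.011,0,0,0.012],[0.026,0.019,0,0,0.012],[0.037,0.027,0,0,0.012],[0.046,0.034,0,0,0.012],[0.053,0.038,0,0,0.012],[0.056,0.04,0,0,0.012],[0.056,0.04,0.003,0,0.012],[0.056,0.04,0.01,0,0.012],[0.056,0.04,0.02,0,0.012],[0.056,0.04,0.03,0,0.012],[0.056,0.04,0.04,0,0.012],[0.056,0.04,0.05,0,0.012],[0.056,0.04,0.06,0,0.012],[0.056,0.04,0.07,0,0.012],[0.056,0.04,0.079,0,0.012],[0.056,0.04,0.086,0,0.012],[0.056,0.04,0.091,0,0.012],[0.056,0.04,0.094,0,0.012],[0.056,0.04,0.094,0,0.012]]]}}

```text
time_s: 19.43
ee_pos: [565.3, 279.6, 241.3]
ee_rot: [-179.9, 0.0, 116.1]
force: [0.5, 0.3, 0.1]
gripper_width: 11.9
```

{"api": "jog_arm", "payload": {"deltas": [[[0,0,0,0,0.012],[0,0,0,0,0.012],[0,0,0,0,0.012],[0,0,0,0,0.012],[0,0,0,0,0.012],[0,0,0,0,0.012],[0,0,0,0,0.012],[0,0,0,0,0.012],[0,0,0,0,0.012],[0,0,0,0,0.012],[0,0,0,0,0.012],[0,0,0,0,0.012],[0,0,0,0,0.012],[0,0,0,0,0.012],[0,0,0,0,0.012],[0,0,0,0,0.012],[0,0,0,0,0.012],[0,0,0,0,0.012],[0,0,0,0,0.012],[0,0,0,0,0.012]]]}}

```text
time_s: 21.1
ee_pos: [565.4, 279.7, 241.9]
ee_rot: [-180.0, 0.0, 116.1]
force: [-0.0, -0.0, -0.8]
gripper_width: 12.0
```

```bash
python3 - <<'E'
from h import *
import cv2
s=env.state(); print(s['time_s'],s['ee_pos'])
a=env.grab_frame('scene')[150:330,180:420,::-1]; b=env.grab_frame('top')[150:290,160:340,::-1]
b=cv2.resize(b,(400,311)); a=cv2.resize(a,(400,300)); cv2.imwrite('pics/m5.png',np.hstack([a,b[:300]]))
E
```

```text
21.1 [565.40780536 279.71988973 241.90416618]
```

View pics/m5.png

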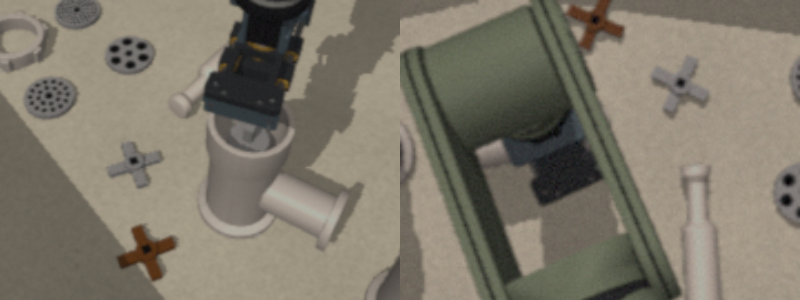

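The hand stands over the mouth, with the tips visible in it in the left crop at (255,130). I'll finish the dwell, rise 100 mm and let the arm settle.

{"api": "jog_arm", "payload": {"deltas": [[[0,0,0,0,0.012],[0,0,0,0,0.012],[0,0,0,0,0.012],[0,0,0,0,0.012],[0,0,0,0,0.012],[0,0,0,0,0.012],[0,0,0,0,0.012],[0,0,-0.004,0,0.012],[0,0,-0.014,0,0.012],[0,0,-0.026,0,0.012],[0,0,-0.038,0,0.012],[0,0,-0.05,0,0.012],[0,0,-0.062,0,0.012],[0,0,-0.074,0,0.012],[0,0,-0.084,0,0.012],[0,0,-0.092,0,0.012],[0,0,-0.097,0,0.012],[0,0,-0.1,0,0.012],[0,0,-0.1,0,0.012],[0,0,-0.1,0,0.012]]]}}

```text
time_s: 22.87
ee_pos: [565.3, 279.7, 341.5]
ee_rot: [-179.9, 0.0, 116.1]
force: [1.1, -0.4, 0.1]
gripper_width: 11.7
```

```bash
python3 - <<'E'
from h import *
import cv2
cv2.imwrite('pics/s6.png',env.grab_frame('scene')[:,:,::-1])
a=cv2.imread('pics/s6.png').astype(int);b=cv2.imread('pics/scene0.png').astype(int)
for n,(x0,x1,y0,y1) in dict(knife=(240,282,230,268),coarse=(240,276,168,198),medium=(190,230,192,224),ring=(163,212,152,196)).items():
    print(n,abs(a-b)[y0:y1,x0:x1].mean().round(1))
s=env.state(); print(s['time_s'],s['ee_pos'],s['force'])
E
```

```text
knife 9.5
coarse 8.5
medium 8.6
ring 9.3
22.9167 [565.20195447 279.67154488 341.21353808] [ 0.12661745  0.06458585 -0.45092516]
```

View pics/s6.png

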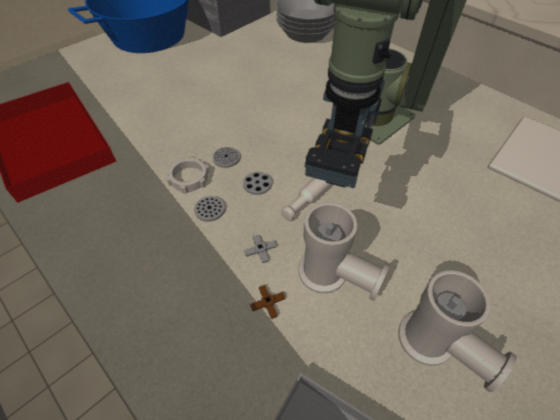

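All parts are where they were: knife (261,248), coarse plate (258,183), medium (210,208), ring nut (188,176). The differences are uniform image noise. The hand is 141 mm above the rim, so I'm handing in.

```bash
python3 -c "
from workcell import env
print(env.job_done()); print(env.state()['time_s'])"
```

```text
the job is handed in; nothing more can be done
None
the job is handed in; nothing more can be done
```

I pointed at the grey four-winged knife, then the coarse six-hole plate, then the mouth of the grinder head nearest the base. The hand finished about 140 mm above the rim, and I handed the job in at about 23 s; no verdict was reported.

| Target | Position (x, y) | Fingertips above it | Dwell |
|---|---|---|---|
| Knife | (629, 132) | about 29 mm | a little over 2 s |
| Coarse plate | (488, −38) | about 28 mm | a little over 2 s |
| Mouth of the near head | (566, 281) | about 25 mm | a little over 2 s |

- **Position:** the TCP held within about 2 mm of the measured middle at each target. The wrist camera matched the predicted positions to about 1–2 pixels just before each descent.
- **Disagreement:** the top and scene views differed by about 6 mm on the mouth. The wrist view settled it: the predicted rim circle fitted the picture to about 1–2 pixels.
- **Contact:** force readings stayed around 1 N, which is sensor noise. That is coarser than the 0.5 N contact limit, so they can't rule out a very light touch. I saw no contact in the pictures.
- **Parts moved:** comparing the knife, coarse plate, medium plate and ring nut with the first scene picture showed only image noise. I checked the fine plate and pusher by eye only, and the hand partly hid the pusher.

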